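Lay the jar down so the drawer shuts

ROBOT

A 6-joint arm with a two-finger parallel gripper is mounted at the origin on the work surface. World frame = base frame: x ahead of the robot, y to its left, z up, the work surface at z = 0. Lengths are in m, angles in rad, forces in N, time in s.
With the tool pointing down it reaches from about 0.375 to 0.975 m from the base axis. Payload 3.8 kg.
Tool frame: the origin (TCP) lies at the very end of the fingers, on their centre line; the grasp point (between the pads) lies 19 mm behind it; z points along the fingers, y is the line along which they close (so a half turn about z gives the same grasp; the last joint's range is limited). The gripper opens to 85 mm and grips with 20 to 120 N. Pads are 22 mm wide; open, the fingers measure 114 mm over their backs; the gripper's body (76 mm by 85 mm) begins 54 mm behind the grasp point. The pads swing forward as they close: fully open they stand 13 mm farther back than shut.
Start: joints at [1.11, 0.264, 1.604, -0, 1.274, -0.037], TCP at [0.278, 0.615, 0.231] pointing down, gripper open.
Joint ranges: [-2.63, 2.63], [-0.94, 2.18], [0.31, 2.57], [-1.31, 4.45], [0, 2.66], [-2.55, 2.55]. Speed limits (rad/s): [2.57, 2.57, 3.14, 3.14, 3.14, 3.14].

INTERFACE

Orientations are given as a rotation vector (axis times angle).
In Python, from workcell import monitor, viewer, job gives the robot as it stands. The module is installed in compiled form; this text tells all that it offers.
- The arm moves only by the tool step_arm, never from a script. Its argument "series" is one flat list of numbers, 4 for each row, row after row: the shift along the tool's x, y, z in m, then the turn about the tool's z in rad. A call has 1 to 8 rows; each row is the pose to reach, as a shift and turn from the pose commanded when the call began, along the tool's axes at that moment; what a row does not reach only later rows make up. A row lasts 1/8 s, in which the tool goes at most 62.5 mm and 10.7 degrees, less where a joint would pass 70% of its speed; a pose out of reach is approached as far as the arm can. A call with a gripper value outside its range is refused whole. "gripper" is the opening, from 0 (shut) to 1 (fully open), set as the call begins (left out, the last holds). The fingers move at their own pace and stop on an object; "newtons" is the grip in N (left out, the last holds). Time passes only in rows, so rows that repeat a pose let the fingers close. It gives the time, the measured TCP pose, the force, the opening and the grip force at its end, in the units of the state.
- monitor.read_state(): the state, without advancing time (a new reading comes with each control period).
- viewer.read_camera(name): name is "scene" or "side" or "wrist"; returns a dict with "image" (400x640x3 uint8, red, green, blue), "intrinsics" (3x3 intrinsics, pixels), "T" (4x4, takes a point from camera to world coordinates); the wrist camera has in their place "hand_eye" (4x4, takes a point from camera to tool coordinates, whose origin is the TCP and whose axes are the flange's). Camera axes: x right, y up, looking along -z (the intrinsics and any distortion apply to the point x, -y, -z); pixel columns grow to the right and rows downward; lengths in m; the calibration is good to about 2 mm. A picture is of the moment at which its call begins: read the wrist's pose just before it. There is no depth.
- job.finish_job(): hands the job in; it is judged then, once.
Trained networks look in a picture, given as the dict that the camera call returned (one of the last four; its "shot" number tells which), for a name from the list of things; names that differ only in an ending like _2 or _b are one class to them, and where a whole thing is asked for, a point or a joint stands for the part that bears it (a point fixed in the world has none). Each returns a list of dicts, best first, with "score" (0 to 1); they miss things now and then, are a little off and sometimes report something else, mostly with a low value. They report only what shows in the picture. A call takes as long as a camera call. They do not tell look-alikes from the thing itself.
- viewer.boxes_of(picture, label): "extent" ([centre column, centre row, width, height] in pixels, round what is visible of it).
- viewer.spot_point(picture, label): "point" ([column, row] in pixels: a listed point, or the origin of a listed thing).
The state is a dict: "time": time; "q": joint angles; "joint_vel": joint speeds; "joint_torque": joint torques, N m; "tool_pos": TCP position; "tcp_rot": TCP orientation; "wrist_force": force on the tool from outside, world axes, zero at the start; "torque": the same for the moment, N m; "width": opening from 0.0 (shut) to 1.0 (fully open); "grip_force": force on a finger pad.
Only numpy, scipy, OpenCV 4.12 (cv2) and the standard library are available. Lean on these libraries where they do the work, as an engineer would, in place of code of your own. Each camera call takes 0.05 s, during which the arm holds its last target. There are 200 camera calls.

TASK

Somebody put the square glass jar away standing up, so the low drawer beside the stove cannot shut. Tip the jar over towards the middle of the drawer, its foot held by the low slat next to it, and ease it down until it lies on its side across both slats: it is glass, so do not let it drop over, bang or force it against the drawer, or knock it or your fingers into the bowl, the scoop or the spoons. Then press the drawer in until its latch catches.

Things in the scene. Friction and masses are not known exactly. Their poses are not given: they have to be found in the camera images.
- jar_mid (a point): middle, half-way up, of a loose jar standing near the left or right end of the drawer: green glass, 150 mm tall, 0.36 to 0.56 kg, its mass centred within 15 mm of here; square body 72 x 72 mm, 110 mm high, short neck, round steel screw lid (closed tight). z runs from base to lid, x and y square to the side faces. It slides easily on the drawer floor (friction about 0.15)
- jar_lid (a point): centre of the jar's lid, 63 mm above jar_mid along the jar's z: the lid is 62 mm in diameter and 24 mm high. Pinched lightly across the lid, the jar can turn between the finger pads as on an axle. Axes as for jar_mid
- jar: the same jar; this origin is the centre of its underside, axes as for jar_mid
- drawer (a joint): how far the drawer is open, m: 0 shut and caught, 0.262 fully out; starts at 0.244 to 0.252. It runs with 2 to 4 N of friction. Over the last 20 mm an ejector spring pushes it out and about 10 mm before the end a press latch must be overcome, 10 to 16 N in all; past that the latch pulls it home and holds it. Let go sooner, it springs out 10 to 20 mm
- drawer_floor (a point): point on the upper face of the drawer floor, moving with the drawer: midway between its left and right ends, 130 mm behind the inner face of the front. x points into the unit (the way the drawer shuts), y left along the front, z up. The floor is 30 mm above the counter, 484 mm long in y, 290 mm deep in x; walls 35 mm high and 12 mm thick at both ends and the back
- slats (a point): same point and axes as drawer_floor, for the two low fixed slats lying on the floor along x, from 75 mm in front of it to 135 mm behind it: each 12 mm wide, 7 mm high, one on each side of the middle, its centre line clamped 39 to 49 mm from here in y (see or feel where). The jar starts outside one of them, 30 to 80 mm clear of it, and is to lie across both, lid towards the other end
- front_top (a point): middle of the upper outer edge (robot side) of the drawer front, moving with the drawer, axes as drawer_floor. The front is a plain white board without handle: 566 mm wide, 18 mm thick, 108 mm high, this edge 118 mm above the counter. The fixed unit behind it is as wide; its top board spans 122 to 138 mm above the counter, its face just behind the shut front
- scoop: steel measuring scoop lying loose on the drawer floor at the other end from the jar, about 130 mm long in its own x; cup 44 mm in diameter, 30 mm high at its -x end; origin near the middle of its length, on the floor
- bowl: white plastic bowl, rim 90 mm in diameter, 42 mm high, loose in the drawer behind the place where the jar is to lie; origin at the centre of its foot
- spoon_left: bamboo spoon, 170 mm long, lying loose along the inside of the drawer front, left half; origin near its middle
- spoon_right: bamboo spoon like the other, in the right half
- unit: the fixed low white drawer unit with its wooden top board, and the drawer in it: 566 mm wide, 352 mm deep, 138 mm high; origin on the counter under the middle of its front face, x into the unit, y left, z up
Mind the look-alikes: they are no part of the job. Several things have the shape of the bowl; the one meant has the colours described above.

How it is judged:
On the way:
1. the jar lies on its side across both slats while the drawer is still open (angle between jar_mid's own z axis and vertical between 1.5 and 1.64 rad and angle between the z axis of jar_mid and the y axis of drawer_floor, either way round below 0.2 rad and value of joint drawer above 0.1 m and z of jar_mid in the frame of drawer_floor below 0.048 m), for 0.3 s.
At the end, for the whole second after the job is handed in: drawer shut and caught (open under 4 mm); jar at rest on its side across both slats: level within 4 degrees, lengthwise left-right within 14 degrees, its middle 40-48 mm above the drawer floor and within 50 mm of the drawer's middle left-right; bowl upright (value of joint drawer below 0.004 m and angle between jar_mid's own z axis and vertical between 1.5 and 1.64 rad and angle between the z axis of jar_mid and the y axis of drawer_floor, either way round below 0.25 rad and z of jar_mid in the frame of drawer_floor between 0.04 and 0.048 m and y of jar_mid in the frame of drawer_floor between -0.05 and 0.05 m and linear speed of jar below 0.02 m/s and angle between bowl's own z axis and vertical below 0.15 rad); the robot touches nothing.
It fails at once if the jar drops or falls over instead of being eased down (turning faster than 4 rad/s) (angular speed of jar above 4 rad/s).
It fails at once if the jar is banged or forced against the drawer or the unit (over 50 N) (contact force between jar and unit above 50 N).
It fails at once if the jar is knocked against the bowl, the scoop or a spoon (contact force between jar and bowl above 2 N or contact force between jar and scoop above 2 N or contact force between jar and spoon_left above 2 N or contact force between jar and spoon_right above 2 N).
It fails at once if the fingers knock the bowl, the scoop or a spoon (contact force between the fingers and bowl above 2 N or contact force between the fingers and scoop above 2 N or contact force between the fingers and spoon_left above 2 N or contact force between the fingers and spoon_right above 2 N).
It also fails if it takes over 72 s, if anything falls off the work surface, if the arm or the gripper's body presses on something with over 40 N, if the wrist force passes 120 N, or if a joint passes its speed limit or range.

## Working session

There is one attempt and no reset: what is moved stays moved. The work goes in short steps, Python scripts to look and compute and a tool call to move; the robot and the scene stay as the last step left them, time stands still between calls to the robot, and variables do not carry over. Pictures are saved under pics/ and viewed, at most 10 in all, crops included, and the job is handed in when it is done.

Besides the shell and the picture viewer there is one more tool, called after "Call:" as name(argument=value, ...) on one line, values as JSON. step_arm: Moves the arm, as the interface text tells. Its arguments: {"type":"object","properties":{"series":{"type":"array"},"gripper":{"type":"number"},"newtons":{"type":"number"}},"required":["series"]}

```bash
mkdir -p pics; cat > h.py <<'E'
import numpy as np, cv2
from scipy.spatial.transform import Rotation as R
from workcell import monitor, viewer, job
def cam(n):
    s=monitor.read_state(); p=viewer.read_camera(n)
    if n=='wrist':
        T=np.eye(4);T[:3,:3]=R.from_rotvec(s['tcp_rot']).as_matrix();T[:3,3]=s['tool_pos']
        p['TT']=T@p['hand_eye']
    else: p['TT']=np.array(p['T'])
    return p
def ray(p,uv):
    K=np.array(p['intrinsics']); d=np.linalg.inv(K)@[uv[0],uv[1],1]; d=np.array([d[0],-d[1],-d[2]])
    return p['TT'][:3,3], p['TT'][:3,:3]@d
def onz(p,uv,z):
    o,d=ray(p,uv); return o+d*(z-o[2])/d[2]
def tri(l):
    A=0;b=0
    for p,uv in l:
        o,d=ray(p,uv); d=d/np.linalg.norm(d); M=np.eye(3)-np.outer(d,d); A=A+M;b=b+M@o
    return np.linalg.solve(A,b)
def proj(p,X):
    T=np.linalg.inv(p['TT']); x=T[:3,:3]@X+T[:3,3]; v=np.array(p['intrinsics'])@[x[0],-x[1],-x[2]]; return v[:2]/v[2]
def save(p,n): cv2.imwrite('pics/'+n+'.png',cv2.cvtColor(p['image'],cv2.COLOR_RGB2BGR))
E
python3 - <<'E'
from h import *
s=monitor.read_state(); print({k:np.round(v,3) for k,v in s.items()})
P={}
for n in ['scene','side']:
    p=P[n]=cam(n); save(p,n); print(n,[k for k in p],np.round(p['TT'],2).tolist())
for l in ['jar_mid','jar_lid','jar','drawer_floor','slats','front_top','scoop','bowl','spoon_left','spoon_right','unit']:
    L={}
    for n in P:
        r=viewer.spot_point(P[n],l)[:3]; L[n]=r
        print(l,n,[(np.round(a['point']).tolist(),round(a['score'],2)) for a in r])
    if L['scene'] and L['side']: print('   ',np.round(tri([(P[n],L[n][0]['point']) for n in P]),3))
E
```

```text
{'time': np.float64(0.0), 'q': array([ 1.11 ,  0.265,  1.605,  0.   ,  1.274, -0.037]), 'joint_vel': array([ 0.002,  0.001,  0.   ,  0.001, -0.002,  0.   ]), 'joint_torque': array([-2.0000e-03, -5.1513e+01, -3.6731e+01, -0.0000e+00,  1.3000e-02,
        0.0000e+00]), 'tool_pos': array([0.277, 0.615, 0.23 ]), 'tcp_rot': array([-6.610e-01, -3.071e+00,  3.000e-03]), 'wrist_force': array([ 0.237, -0.653,  0.491]), 'torque': array([-0.028,  0.005,  0.003]), 'grip_force': np.float64(0.0), 'width': np.float64(1.001)}
scene ['image', 'intrinsics', 'T', 'shot', 'TT'] [[0.03, -0.81, 0.58, 1.15], [1.0, 0.02, -0.03, 0.05], [0.01, 0.58, 0.81, 0.96], [0.0, 0.0, 0.0, 1.0]]
side ['image', 'intrinsics', 'T', 'shot', 'TT'] [[1.0, 0.05, -0.05, 0.48], [-0.07, 0.62, -0.78, -0.83], [-0.01, 0.79, 0.62, 0.85], [0.0, 0.0, 0.0, 1.0]]
jar_mid scene [([344.0, 244.0], 0.67)]
jar_mid side [([360.0, 192.0], 0.64), ([362.0, 297.0], 0.17)]
    [0.638 0.119 0.113]
jar_lid scene [([344.0, 221.0], 0.77)]
jar_lid side [([359.0, 179.0], 0.65)]
    [0.627 0.113 0.168]
jar scene [([339.0, 260.0], 0.63)]
jar side [([359.0, 
[... 220 characters left out ...]
69), ([359.0, 199.0], 0.58)]
    [ 0.616 -0.027  0.043]
front_top scene [([281.0, 172.0], 0.67)]
front_top side [([301.0, 228.0], 0.66)]
    [ 0.471 -0.012  0.124]
scoop scene [([212.0, 256.0], 0.86)]
scoop side [([362.0, 300.0], 0.84), ([318.0, 288.0], 0.65)]
    [ 0.608 -0.161  0.02 ]
bowl scene [([245.0, 172.0], 0.9), ([458.0, 316.0], 0.74)]
bowl side [([400.0, 253.0], 0.93), ([258.0, 293.0], 0.8), ([384.0, 178.0], 0.73)]
    [ 0.621 -0.12   0.213]
spoon_left scene [([330.0, 217.0], 0.7)]
spoon_left side [([318.0, 291.0], 0.48)]
    [ 0.472  0.065 -0.133]
spoon_right scene []
spoon_right side [([317.0, 292.0], 0.57)]
unit scene []
unit side [([405.0, 263.0], 0.72), ([362.0, 301.0], 0.36)]
```

View pics/scene.png

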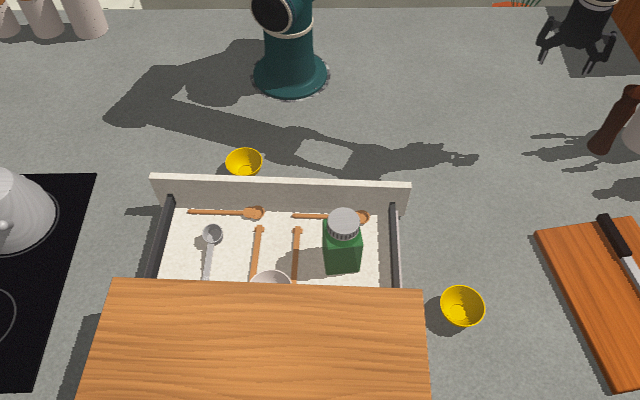

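View pics/side.png

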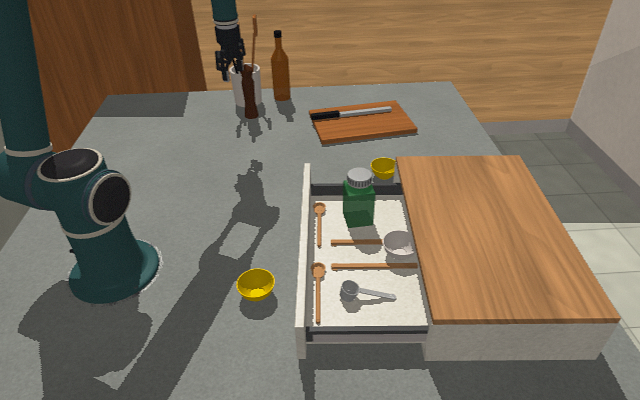

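The scene view shows the green jar near the drawer's left end: lid at (343,222), foot at about (342,270). The slats run along columns 257 and 297. The white bowl is at (270,280), the scoop at (210,240), and the spoon heads at (255,213) and (360,217). The yellow bowls are decoys.

The side view agrees: jar at (359,195), white bowl at (398,243), scoop at (350,290). Next I'll work out the frame and move above the drawer.

```bash
cat >> h.py <<'E'
def mv(X,yawy=None):
    "tool shift/turn to world X, tool y axis heading yawy (mod pi)"
    s=monitor.read_state(); M=R.from_rotvec(s['tcp_rot']).as_matrix()
    t=0
    if yawy is not None:
        v=M.T@[np.cos(yawy),np.sin(yawy),0]; t=-np.arctan2(v[0],v[1]); t=(t+np.pi/2)%np.pi-np.pi/2
    print('shift',np.round(M.T@(np.array(X)-s['tool_pos']),4),'turn',round(t,3),'q6',round(s['q'][5],3))
E
python3 - <<'E'
from h import *
s=monitor.read_state(); print(np.round(R.from_rotvec(s['tcp_rot']).as_matrix(),3))
p=cam('scene')
for uv in [(152,174),(411,183)]: print(np.round(onz(p,uv,.118),3))
for uv in [(259,228),(254,275),(297,228),(294,280)]: print('slat',np.round(onz(p,uv,.037),3))
mv([.56,.0,.36],0)
E
```

```text
[[-0.912  0.411 -0.   ]
 [ 0.411  0.912 -0.   ]
 [ 0.    -0.    -1.   ]]
[ 0.459 -0.289  0.118]
[0.497 0.268 0.118]
slat [ 0.551 -0.062  0.037]
slat [ 0.666 -0.068  0.037]
slat [0.553 0.021 0.037]
slat [0.68  0.015 0.037]
shift [-0.5104 -0.4447 -0.1287] turn 1.147 q6 -0.037
```

Call:
step_arm(series=[-0.51, -0.445, -0.129, 1.21, -0.51, -0.445, -0.129, 1.21, -0.51, -0.445, -0.129, 1.21, -0.51, -0.445, -0.129, 1.21, -0.51, -0.445, -0.129, 1.21, -0.51, -0.445, -0.129, 1.21, -0.51, -0.445, -0.129, 1.21, -0.51, -0.445, -0.129, 1.21])

```text
time: 2.25
tool_pos: [0.4826, 0.1669, 0.3257]
tcp_rot: [2.291, 2.149, 0.002]
wrist_force: [2.3, 0.8, 0.3]
width: 1.001
grip_force: 0.0
```

```bash
python3 -c "
from h import *
print(np.round(monitor.read_state()['tool_pos'],3)); mv([.54,0,.36],-.065)"
```

```text
[0.483 0.167 0.326]
shift [-0.1629  0.0679 -0.0343] turn 0.001 q6 0.348
```

Call:
step_arm(series=[-0.163, 0.068, -0.034, 0, -0.163, 0.068, -0.034, 0, -0.163, 0.068, -0.034, 0, -0.163, 0.068, -0.034, 0, -0.163, 0.068, -0.034, 0])

```text
time: 2.88
tool_pos: [0.5395, 0.0019, 0.3587]
tcp_rot: [-2.291, -2.149, -0.0]
wrist_force: [-0.9, 1.3, 0.7]
width: 1.002
grip_force: 0.0
```

```bash
python3 - <<'E'
from h import *
p=cam('wrist'); save(p,'w1'); s=cam('side'); c=cam('scene')
print(np.round(monitor.read_state()['tool_pos'],3),np.round(p['TT'],3).tolist())
for l in ['jar_mid','jar_lid','drawer_floor','slats','front_top','scoop','bowl','spoon_left','spoon_right']:
    for n,q in (('w',p),('c',c),('s',s)):
        for a in viewer.spot_point(q,l)[:3]: print(l,n,np.round(a['point']).tolist(),round(a['score'],2), np.round(onz(q,a['point'],dict(jar_mid=.105,jar_lid=.168,front_top=.118).get(l,.03)),3))
E
```

```text
[0.539 0.003 0.359] [[0.998, 0.06, 0.02, 0.544], [-0.063, 0.95, 0.305, 0.08], [-0.001, -0.306, 0.952, 0.5], [0.0, 0.0, 0.0, 1.0]]
jar_mid c [344.0, 242.0] 0.93 [0.632 0.116 0.105]
jar_mid c [229.0, 211.0] 0.16 [ 0.552 -0.118  0.105]
jar_mid s [357.0, 195.0] 0.87 [0.627 0.121 0.105]
jar_mid s [301.0, 226.0] 0.23 [0.475 0.008 0.105]
jar_lid w [415.0, 42.0] 0.89 [0.631 0.115 0.168]
jar_lid c [342.0, 223.0] 0.59 [0.628 0.111 0.168]
jar_lid s [356.0, 181.0] 0.84 [0.62  0.098 0.168]
drawer_floor w [379.0, 161.0] 0.87 [ 0.618 -0.025  0.03 ]
drawer_floor c [274.0, 251.0] 0.59 [ 0.607 -0.028  0.03 ]
drawer_floor s [361.0, 256.0] 0.57 [ 0.62 -0.03  0.03]
drawer_floor s [356.0, 177.0] 0.43 [0.652 0.306 0.03 ]
slats w [379.0, 157.0] 0.85 [ 0.618 -0.019  0.03 ]
slats c [275.0, 256.0] 0.98 [ 0.617 -0.027  0.03 ]
slats s [358.0, 251.0] 0.78 [ 0.616 -0.013  0.03 ]
slats s [364.0, 300.0] 0.72 [ 0.609 -0.17   0.03 ]
slats s [407.0, 263.0] 0.72 [ 0.729 -0.065  0.03 ]
front_top w [269.0, 176.0] 0.59 [ 0.473 -0.015  0.118]
front_top w [309.0, 77.0] 0.54 [0.529 0.093 0.118]
front_top c [282.0, 174.0] 0.86
[... 206 characters left out ...]
44.0] 0.7 [ 0.6   -0.156  0.03 ]
scoop s [364.0, 302.0] 0.89 [ 0.607 -0.175  0.03 ]
bowl w [448.0, 162.0] 0.96 [ 0.717 -0.031  0.03 ]
bowl w [217.0, 220.0] 0.88 [ 0.37 -0.1   0.03]
bowl c [245.0, 173.0] 0.97 [ 0.389 -0.102  0.03 ]
bowl c [457.0, 317.0] 0.61 [0.765 0.337 0.03 ]
bowl s [381.0, 177.0] 0.62 [0.727 0.301 0.03 ]
bowl s [256.0, 295.0] 0.57 [ 0.364 -0.135  0.03 ]
bowl s [399.0, 253.0] 0.56 [ 0.717 -0.027  0.03 ]
spoon_left c [331.0, 218.0] 0.7 [0.523 0.098 0.03 ]
spoon_left s [320.0, 220.0] 0.55 [0.526 0.113 0.03 ]
spoon_right w [304.0, 237.0] 0.77 [ 0.501 -0.137  0.03 ]
spoon_right c [230.0, 215.0] 0.65 [ 0.511 -0.13   0.03 ]
spoon_right s [320.0, 290.0] 0.81 [ 0.512 -0.133  0.03 ]
```

View pics/w1.png

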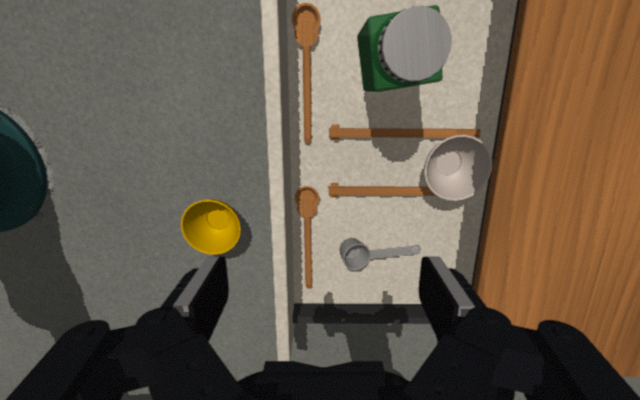

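The wrist view shows the jar lid at (415,42), the slats along rows 132 and 190, the white bowl at (457,168), the scoop cup at (354,254) and the spoons near column 307. Next I'll fit the jar's pose and yaw, plus the slats and the bowl/scoop edges.

```bash
cat > fit.py <<'E'
from h import *
from scipy.optimize import minimize
def green(im):
    h=cv2.cvtColor(im,cv2.COLOR_RGB2HSV); return cv2.inRange(h,(45,90,20),(85,255,255))
def hull(p,pts,shape):
    m=np.zeros(shape,np.uint8); q=np.array([proj(p,x) for x in pts])
    cv2.fillConvexPoly(m,cv2.convexHull(np.round(q*16).astype(np.int32)),255,cv2.LINE_AA,4); return m/255.
def model(p,v,shape):
    x,y,a=v; c,s=np.cos(a),np.sin(a)
    B=[[x+c*i*.036-s*j*.036,y+s*i*.036+c*j*.036,z] for i in(-1,1) for j in(-1,1) for z in(.03,.14)]
    L=[[x+.031*np.cos(t),y+.031*np.sin(t),z] for t in np.linspace(0,6.28,24) for z in(.15,.18)]
    return np.clip(hull(p,B,shape)-hull(p,L,shape),0,1)
def fit(ps,v0):
    G=[]
    for p in ps:
        g=green(p['image']); n,l,st,_=cv2.connectedComponentsWithStats(g); k=1+np.argmax(st[1:,4]); G.append(cv2.morphologyEx((l==k).astype(np.uint8)*255,cv2.MORPH_CLOSE,np.ones((3,3)))/255.)
    f=lambda v:sum(np.abs(model(p,v,g.shape)-g).sum()/g.sum() for p,g in zip(ps,G))
    best=None
    for a in(-.35,-.1,.15,.4):
        r=minimize(f,[v0[0],v0[1],a],method='Nelder-Mead',options=dict(initial_simplex=[[v0[0],v0[1],a],[v0[0]+.01,v0[1],a],[v0[0],v0[1]+.01,a],[v0[0],v0[1],a+.15]],xatol=1e-4,fatol=1e-4))
        if best is None or r.fun<best.fun: best=r
    return best
E
python3 - <<'E'
from fit import *
ps=[cam(n) for n in('wrist','side','scene')]
for S in (ps,ps[:1],ps[1:]):
    r=fit(S,[.63,.115]); print(np.round(r.x,4),round(r.fun,3))
p=ps[0]; h=cv2.cvtColor(p['image'],cv2.COLOR_RGB2HSV)
m=cv2.inRange(h,(5,100,60),(20,255,255))
for a,b in((122,145),(180,202)):
    for c0 in(345,380,415):
        r=np.nonzero(m[a:b,c0])[0]+a; print('slat',c0,r.min(),r.max(),np.round(onz(p,(c0,r.min()-.5),.037),4)[:2],np.round(onz(p,(c0,r.max()+.5),.03),4)[:2])
for uv in((278,150),(278,230),(266,150),(266,230)): print('front',np.round(onz(p,uv,.118),3))
for n,uv in(('scoopcup',(354,254)),('cuptop',(354,238)),('cupright',(370,254)),('handle',(420,249)),('bowl_left',(425,170)),('bowl c',(458,168)),('spoonR',(320,200)),('spoonL',(320,25))):
    print(n,np.round(onz(p,uv,{'s':.06,'c':.06,'b':.072}.get(n[0],.04)),3)[:2])
E
```

```text
[ 0.626   0.1123 -0.0527] 5.614
[0.6301 0.1128 0.0684] 0.318
[ 0.5844  0.1235 -0.1122] 4.809
slat 345 128 137 [0.5712 0.0268] [0.5711 0.0121]
slat 380 128 136 [0.6194 0.0239] [0.6204 0.0105]
slat 415 129 136 [0.6676 0.0195] [0.6697 0.0074]
slat 345 186 194 [ 0.5678 -0.0563] [ 0.5675 -0.0723]
slat 380 186 195 [ 0.6186 -0.0595] [ 0.6196 -0.0771]
slat 415 187 195 [ 0.6695 -0.0641] [ 0.6717 -0.0803]
front [0.488 0.015 0.118]
front [ 0.477 -0.085  0.118]
front [0.474 0.016 0.118]
front [ 0.462 -0.084  0.118]
scoopcup [ 0.576 -0.156]
cuptop [ 0.576 -0.13 ]
cupright [ 0.599 -0.157]
handle [ 0.679 -0.164]
bowl_left [ 0.673 -0.031]
bowl c [ 0.716 -0.031]
spoonR [ 0.531 -0.069]
spoonL [0.545 0.152]
```

```bash
sed -i "s/k=1+np.argmax(st\[1:,4\])/u=proj(p,np.array([v0[0],v0[1],.1])); k=max(range(1,n),key=lambda i:st[i,4]*(np.hypot(*(_[i]-u))<40))/" fit.py
python3 - <<'E'
from fit import *
ps=[cam(n) for n in('wrist','side','scene')]
for S in (ps,ps[:1],ps[1:2],ps[2:]):
    r=fit(S,[.63,.113]); print(np.round(r.x,4),round(r.fun,3))
E
```

```text
[ 0.6283  0.1128 -0.0541] 6.025
[0.6304 0.113  0.0624] 0.316
[ 0.6339  0.1456 -0.0747] 1.328
[ 0.5866  0.1262 -0.1957] 3.586
```

```bash
python3 - <<'E'
from fit import *
ps=[cam(n) for n in('wrist','side','scene')]
out=[]
for p,uv in zip(ps,((375,70),(352,205),(345,258))):
    h=cv2.cvtColor(p['image'],cv2.COLOR_RGB2HSV); print(h[uv[1]-6:uv[1]+8:6,uv[0]-10:uv[0]+12:10].tolist())
    q=p['image'][...,::-1].copy(); g=green(p['image'])
    M=(model(p,[.630,.113,.06],g.shape)>.5).astype(np.uint8); q2=q.copy()
    q2[g>0]=(0,0,255); cs,_=cv2.findContours(M,0,1); cv2.drawContours(q2,cs,-1,(255,0,255),1)
    u=proj(p,np.array([.63,.113,.1])).astype(int); x0=max(0,u[0]-50);y0=max(0,u[1]-50)
    a=[cv2.resize(i[y0:y0+90,x0:x0+100],(266,240),interpolation=cv2.INTER_CUBIC) for i in(q,q2)]; out.append(np.vstack(a))
cv2.imwrite('pics/m.png',np.hstack(out))
E
```

```text
[[[62, 119, 43], [66, 156, 62], [30, 13, 59]], [[63, 115, 40], [64, 129, 83], [54, 30, 43]], [[63, 152, 37], [64, 143, 73], [63, 154, 48]]]
[[[33, 25, 110], [65, 108, 71], [67, 109, 70]], [[20, 28, 198], [62, 89, 89], [65, 89, 83]], [[23, 29, 205], [63, 85, 84], [63, 101, 73]]]
[[[53, 69, 78], [50, 86, 77], [52, 78, 88]], [[53, 77, 79], [50, 78, 82], [49, 80, 80]], [[50, 77, 79], [53, 72, 74], [54, 81, 76]]]
```

View pics/m.png

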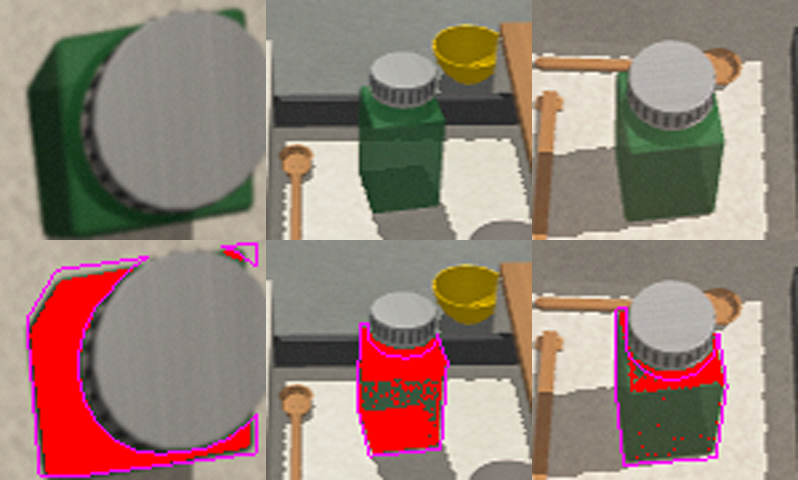

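The overlay of the fitted jar (centre 0.630, 0.113, yaw about 0.06) matches all three views. The drawer's yaw is about -0.07, so the jar needs a turn of about -0.13. I'll go above the lid with the fingers square to the jar.

```bash
sed -i 's/(45,90,20)/(42,50,20)/' fit.py; python3 - <<'E'
from fit import *
ps=[cam(n) for n in('wrist','side','scene')]
for S in (ps,ps[:1],ps[1:2],ps[2:]):
    r=fit(S,[.63,.113]); print(np.round(r.x,4),round(r.fun,3))
mv([.630,.113,.24],.065)
E
```

```text
[0.6305 0.1129 0.0238] 0.61
[0.6311 0.1132 0.0842] 0.202
[ 0.6305  0.1233 -0.0173] 0.083
[0.6247 0.1131 0.0057] 0.095
shift [0.1167 0.0831 0.1189] turn -0.128 q6 0.02
```

Call:
step_arm(series=[0.117, 0.083, 0.119, -0.115, 0.117, 0.083, 0.119, -0.115, 0.117, 0.083, 0.119, -0.115, 0.117, 0.083, 0.119, -0.115, 0.117, 0.083, 0.119, -0.115])

```text
time: 5.6
tool_pos: [0.6299, 0.1132, 0.24]
tcp_rot: [-2.162, -2.279, 0.001]
wrist_force: [-0.7, -0.7, 1.0]
width: 1.004
grip_force: 0.0
```

```bash
python3 - <<'E'
from h import *
ps=[cam(n) for n in('wrist','side','scene')]; s=monitor.read_state();print(np.round(s['tool_pos'],4))
for p in ps:
    print([(np.round(a['point']),round(a['score'],2),np.round(onz(p,a['point'],.168),3)) for a in viewer.spot_point(p,'jar_lid')[:1]])
p=ps[0];print([np.round(proj(p,np.array(x)),1) for x in([.630,.113,.168],[.63,.113,.18])])
save(p,'w2'); mv([.63,.113,.145],.05)
E
```

```text
[0.6306 0.1125 0.2423]
[(array([304., 276.]), 0.73, array([0.619, 0.06 , 0.168]))]
[(array([356., 178.]), 0.86, array([0.62 , 0.112, 0.168]))]
[(array([343., 221.]), 0.95, array([0.625, 0.113, 0.168]))]
[array([323.7, 208.4]), array([323.8, 214.7])]
shift [ 0.0004 -0.0006  0.0968] turn 0.001 q6 0.087
```

View pics/w2.png

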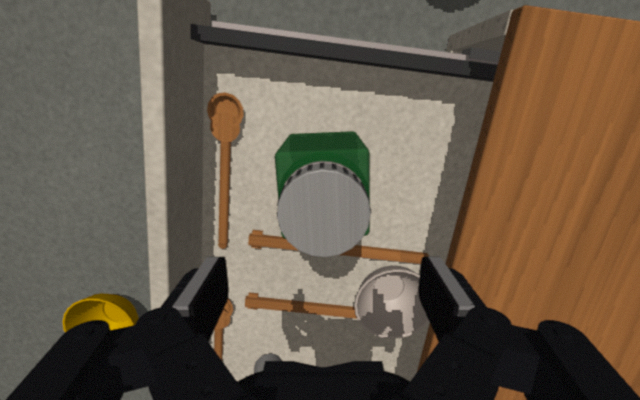

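Seen from above, the jar is square to the gripper and its lid is at (323,210), as predicted (323,214). I'll descend.

Call:
step_arm(series=[0, 0, 0.04, 0, 0, 0, 0.07, 0, 0, 0, 0.097, 0, 0, 0, 0.097, 0])

```text
time: 6.4
tool_pos: [0.6279, 0.1126, 0.1408]
tcp_rot: [-2.162, -2.276, 0.006]
wrist_force: [0.0, 0.1, 0.2]
width: 0.993
grip_force: 0.0
```

Call:
step_arm(series=[0, 0, 0, 0, 0, 0, 0, 0, 0, 0, 0, 0, 0, 0, 0, 0], gripper=0.6, newtons=20)

```text
time: 6.9
tool_pos: [0.6312, 0.1134, 0.1452]
tcp_rot: [2.161, 2.277, 0.004]
wrist_force: [-1.2, -1.9, 5.6]
width: 0.719
grip_force: 23.2
```

Call:
step_arm(series=[0, 0, -0.0005, 0.06, 0, 0, -0.0005, 0.12, 0, 0, -0.0005, 0.12])

```text
time: 7.28
tool_pos: [0.6317, 0.114, 0.1452]
tcp_rot: [2.293, 2.144, 0.006]
wrist_force: [1.4, 1.1, 3.7]
width: 0.72
grip_force: 22.9
```

Call:
step_arm(series=[-0.005, -0.001, 0, 0, -0.011, -0.002, 0, 0, -0.017, -0.003, 0, 0, -0.023, -0.004, 0, 0, -0.029, -0.005, 0, 0, -0.035, -0.006, 0, 0, -0.04, -0.007, 0, 0, -0.042, -0.007, 0, 0])

```text
time: 8.28
tool_pos: [0.621, 0.0721, 0.1451]
tcp_rot: [2.295, 2.144, 0.004]
wrist_force: [0.5, 4.2, 10.2]
width: 0.719
grip_force: 23.9
```

```bash
python3 - <<'E'
from fit import *
ps=[cam(n) for n in('side','scene')]; s=monitor.read_state(); print(np.round(s['tool_pos'],4),s['wrist_force'],s['torque'],R.from_rotvec(s['tcp_rot']).as_matrix()[:2,1])
out=[]
for p in ps:
    q=p['image'][...,::-1].copy(); u=proj(p,np.array([.62,.05,.1])).astype(int); x0=u[0]-60;y0=u[1]-60
    out.append(cv2.resize(q[y0:y0+120,x0:x0+120],(400,400),interpolation=cv2.INTER_CUBIC))
cv2.imwrite('pics/s3.png',np.hstack(out))
E
```

```text
[0.621  0.0722 0.1451] [1.53027917 3.78324154 8.64120445] [ 0.63645734 -0.04304609  0.02010237] [ 0.99768959 -0.06789607]
```

View pics/s3.png

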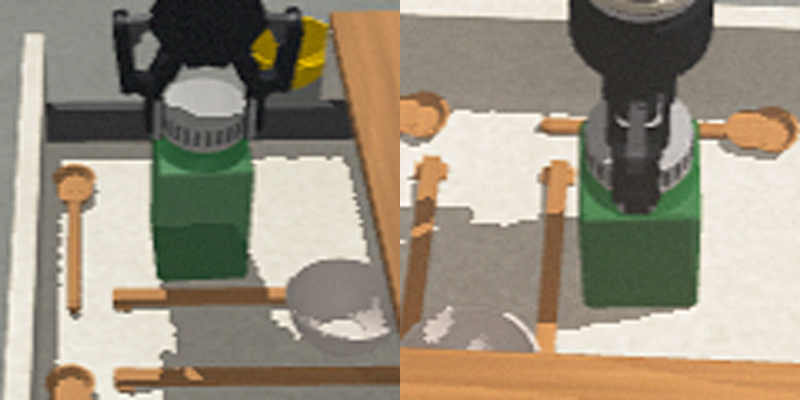

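Both views show the jar upright and parallel to the slats, with a gap of about 12 mm. There's slight downward pressure, so I'll ease it by raising 1.5 mm and closing the gap.

Call:
step_arm(series=[0, 0, -0.0015, 0, -0.003, 0, -0.0015, 0, -0.006, 0, -0.0015, 0, -0.009, 0, -0.0015, 0])

```text
time: 8.88
tool_pos: [0.6189, 0.0628, 0.1448]
tcp_rot: [-2.295, -2.144, 0.001]
wrist_force: [-2.7, 4.1, 15.5]
width: 0.722
grip_force: 24.6
```

Call:
step_arm(series=[-0.0015, 0, 0, 0, -0.003, 0, 0, 0])

```text
time: 9.12
tool_pos: [0.6189, 0.06, 0.1451]
tcp_rot: [-2.295, -2.144, 0.0]
wrist_force: [0.1, 0.8, 1.3]
width: 0.719
grip_force: 23.2
```

Call:
step_arm(series=[-0.0015, 0, 0, 0, -0.003, 0, 0, 0])

```text
time: 9.38
tool_pos: [0.6188, 0.0576, 0.1455]
tcp_rot: [-2.295, -2.143, -0.001]
wrist_force: [-1.2, 4.4, 8.9]
width: 0.718
grip_force: 23.8
```

```bash
python3 - <<'E'
from h import *
def lid(t):
    d=7+2.5*np.sin(t)**2; u=138-d
    return np.array([49+36*np.cos(t)-u*np.sin(t), 7+u*np.cos(t)+36*np.sin(t)])
s=monitor.read_state(); X=s['tool_pos']; y=np.dot(X[:2]-[.618,-.0255],[.068,.9977])*1e3; print('now lid y,z',y,X[2]*1e3-7, s['wrist_force'])
th=np.radians(np.arange(1,37)*2.5)
prev=np.array([y,X[2]*1e3-7])
for k in range(0,36,6):
    print(np.degrees(th[k+5]),'TCPz',round(lid(th[k+5])[1]+7,1),[(round(a[0]/1e3,4),round(-a[1]/1e3,4)) for a in (lid(t)-prev for t in th[k:k+6])]); prev=lid(th[k+5])
E
```

```text
now lid y,z 82.9346539841778 138.52293164729434 [-1.18788224  4.41236159  8.88352212]
14.999999999999998 TCPz 149.7 [(np.float64(-0.0037), np.float64(-0.0009)), (np.float64(-0.0095), np.float64(-0.0021)), (np.float64(-0.0153), np.float64(-0.003)), (np.float64(-0.0212), np.float64(-0.0037)), (np.float64(-0.0271), np.float64(-0.004)), (np.float64(-0.033), np.float64(-0.0042))]
29.999999999999996 TCPz 144.9 [(np.float64(-0.0059), np.float64(0.0001)), (np.float64(-0.0118), np.float64(0.0006)), (np.float64(-0.0176), np.float64(0.0012)), (np.float64(-0.0235), np.float64(0.0022)), (np.float64(-0.0292), np.float64(0.0033)), (np.float64(-0.0349), np.float64(0.0048))]
45.0 TCPz 131.2 [(np.float64(-0.0056), np.float64(0.0017)), (np.float64(-0.0112), np.float64(0.0036)), (np.float64(-0.0166), np.float64(0.0058)), (np.float64(-0.022), np.float64(0.0082)), (np.float64(-0.0272), np.float64(0.0108)), (np.float64(-0.0323), np.float64(0.0137))]
59.99999999999999 TCPz 109.7 [(np.float64(-0.005), np.float64(0.0031)), (np.float64(-0.0098), np.float64(0.0064)), (np.float64(-0.0145), np.float64(0.0099)), (np.float64(-0.019), np.float64(0.0135)), (np.float64(-0.0234), np.float64(0.0174)), (np.float64(-0.0275), np.float64(0.0215))]
75.0 TCPz 82.1 [(np.float64(-0.004), np.float64(0.0042)), (np.float64(-0.0078), np.float64(0.0086)), (np.float64(-0.0115), np.float64(0.0132)), (np.float64(-0.0149), np.float64(0.0179)), (np.float64(-0.0181), np.float64(0.0227)), (np.float64(-0.0211), np.float64(0.0277))]
90.0 TCPz 50.0 [(np.float64(-0.0028), np.float64(0.0051)), (np.float64(-0.0054), np.float64(0.0103)), (np.float64(-0.0078), np.float64(0.0156)), (np.float64(-0.0099), np.float64(0.021)), (np.float64(-0.0118), np.float64(0.0265)), (np.float64(-0.0135), np.float64(0.0321))]
```

Call:
step_arm(series=[-0.0037, 0, -0.0009, 0, -0.0095, 0, -0.0021, 0, -0.0153, 0, -0.003, 0, -0.0212, 0, -0.0037, 0, -0.0271, 0, -0.004, 0, -0.033, 0, -0.0042, 0])

```text
time: 10.12
tool_pos: [0.6165, 0.0234, 0.1485]
tcp_rot: [-2.295, -2.144, 0.001]
wrist_force: [2.9, 3.2, 1.2]
width: 0.718
grip_force: 23.5
```

```bash
python3 - <<'E'
from h import *
ps=[cam(n) for n in('side','scene')]; s=monitor.read_state(); print(np.round(s['tool_pos'],4),s['wrist_force'],s['torque'],s['grip_force'])
out=[]
for p in ps:
    q=p['image'][...,::-1].copy(); u=proj(p,np.array([.62,.04,.1])).astype(int); x0=u[0]-60;y0=u[1]-60
    out.append(cv2.resize(q[y0:y0+120,x0:x0+120],(400,400),interpolation=cv2.INTER_CUBIC))
cv2.imwrite('pics/s4.png',np.hstack(out))
E
```

```text
[0.6164 0.0232 0.1485] [2.01202396 1.44298434 1.24145956] [ 0.46534118 -0.32202472 -0.05014624] 23.502816259860992
```

View pics/s4.png

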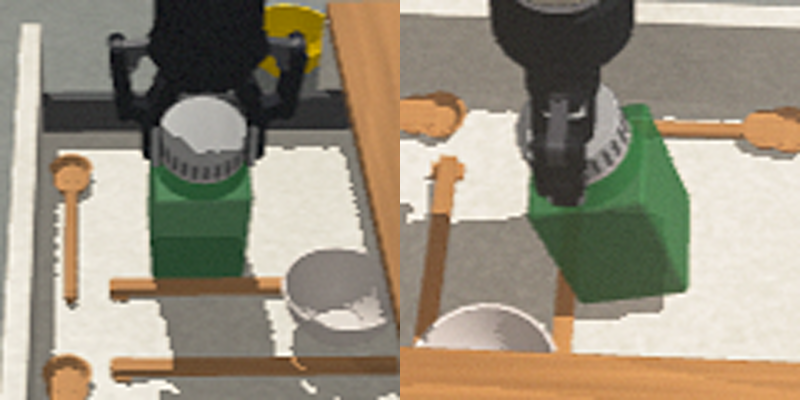

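The jar is tilted about 15–18° with its foot held by the slat and square to it. Continuing the arc.

Call:
step_arm(series=[-0.006, 0, 0, 0, -0.012, 0, 0.0003, 0, -0.0176, 0, 0.001, 0, -0.0235, 0, 0.002, 0, -0.029, 0, 0.003, 0, -0.035, 0, 0.0045, 0])

```text
time: 10.98
tool_pos: [0.6141, -0.0113, 0.1442]
tcp_rot: [-2.295, -2.144, 0.001]
wrist_force: [0.2, 2.6, -2.8]
width: 0.721
grip_force: 23.2
```

Call:
step_arm(series=[-0.0056, 0, 0.0017, 0, -0.0112, 0, 0.0036, 0, -0.0166, 0, 0.0058, 0, -0.022, 0, 0.0082, 0, -0.0272, 0, 0.0108, 0, -0.0323, 0, 0.0137, 0])

```text
time: 11.72
tool_pos: [0.6124, -0.0436, 0.1308]
tcp_rot: [2.295, 2.144, 0.0]
wrist_force: [-0.4, 1.6, -0.8]
width: 0.717
grip_force: 22.6
```

```bash
python3 - <<'E'
from h import *
ps=[cam(n) for n in('side','scene')]; s=monitor.read_state(); X=s['tool_pos']; print(np.round(X,4),np.dot(X[:2]-[.618,-.0255],[.068,.9977]),s['wrist_force'],s['torque'],s['grip_force'])
out=[]
for p in ps:
    q=p['image'][...,::-1].copy(); u=proj(p,np.array([.62,.0,.1])).astype(int); x0=u[0]-60;y0=u[1]-60
    out.append(cv2.resize(q[y0:y0+120,x0:x0+120],(400,400),interpolation=cv2.INTER_CUBIC))
cv2.imwrite('pics/s5.png',np.hstack(out))
E
```

```text
[ 0.6122 -0.0438  0.1305] -0.018632217992136085 [-0.13250472  0.93033567 -1.43923793] [ 0.36761196 -0.13009035  0.01416016] 22.59766459465027
```

View pics/s5.png

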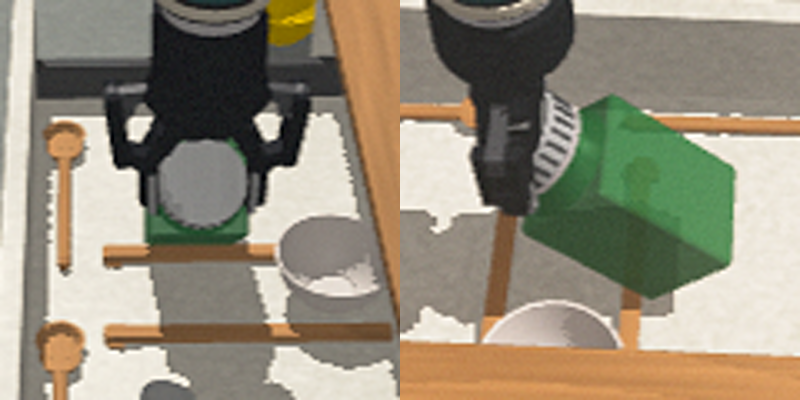

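Now at about 45°, still resting on the slat with low forces. Continuing.

Call:
step_arm(series=[-0.005, 0, 0.0031, 0, -0.0098, 0, 0.0064, 0, -0.0145, 0, 0.0099, 0, -0.019, 0, 0.0135, 0, -0.0234, 0, 0.0174, 0, -0.0275, 0, 0.0215, 0])

```text
time: 12.58
tool_pos: [0.6104, -0.071, 0.1092]
tcp_rot: [2.296, 2.144, -0.0]
wrist_force: [-0.6, 1.6, 0.1]
width: 0.717
grip_force: 21.8
```

Call:
step_arm(series=[-0.004, 0, 0.0042, 0, -0.0078, 0, 0.0086, 0, -0.0115, 0, 0.0132, 0, -0.0149, 0, 0.0179, 0, -0.0181, 0, 0.0227, 0, -0.0211, 0, 0.0277, 0])

```text
time: 13.32
tool_pos: [0.609, -0.0919, 0.0814]
tcp_rot: [2.295, 2.145, -0.0]
wrist_force: [0.2, -0.3, 0.3]
width: 0.717
grip_force: 21.7
```

Call:
step_arm(series=[-0.0028, 0, 0.005, 0, -0.0054, 0, 0.01, 0, -0.0078, 0, 0.0155, 0, -0.0095, 0, 0.02, 0, -0.011, 0, 0.024, 0])

```text
time: 13.95
tool_pos: [0.6082, -0.1028, 0.0574]
tcp_rot: [2.296, 2.145, -0.0]
wrist_force: [-0.1, -0.6, 0.5]
width: 0.719
grip_force: 21.8
```

```bash
python3 - <<'E'
from h import *
ps=[cam(n) for n in('side','scene')]; s=monitor.read_state(); X=s['tool_pos']; print(np.round(X,4),np.dot(X[:2]-[.618,-.0255],[.068,.9977]),s['wrist_force'],s['torque'],s['grip_force'])
out=[]
for p in ps:
    q=p['image'][...,::-1].copy(); u=proj(p,np.array([.62,-.03,.08])).astype(int); x0=u[0]-60;y0=u[1]-60
    out.append(cv2.resize(q[y0:y0+120,x0:x0+120],(400,400),interpolation=cv2.INTER_CUBIC))
cv2.imwrite('pics/s6.png',np.hstack(out))
E
```

```text
[ 0.6079 -0.1027  0.0571] -0.07769709071449149 [-0.81331424 -1.01720247  0.79175635] [0.00029692 0.02369968 0.0047996 ] 21.86884492635727
```

View pics/s6.png

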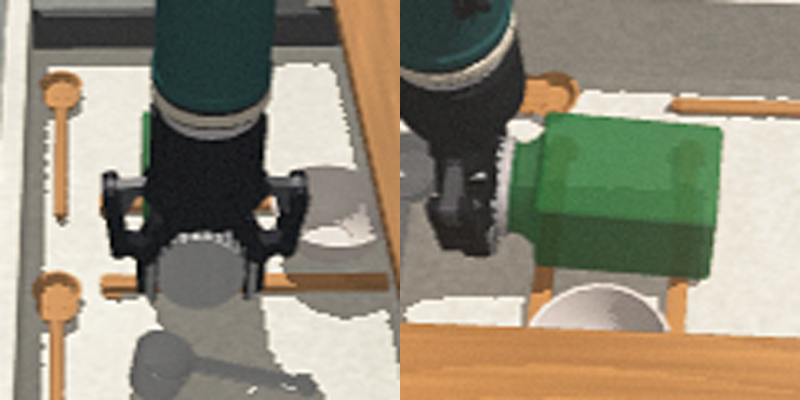

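Nearly flat, about 3° to go, across both slats. I'll make small downward steps while watching the force.

Call:
step_arm(series=[-0.0005, 0, 0.001, 0, -0.001, 0, 0.002, 0, -0.001, 0, 0.003, 0])

```text
time: 14.42
tool_pos: [0.6081, -0.1036, 0.0547]
tcp_rot: [2.295, 2.145, -0.0]
wrist_force: [-1.1, -0.6, -0.0]
width: 0.721
grip_force: 21.9
```

Call:
step_arm(series=[0, 0, 0.001, 0, 0, 0, 0.002, 0])

```text
time: 14.68
tool_pos: [0.6082, -0.1038, 0.0527]
tcp_rot: [2.295, 2.144, -0.0]
wrist_force: [0.3, -1.5, -0.7]
width: 0.718
grip_force: 21.9
```

Call:
step_arm(series=[0, 0, 0.001, 0, 0, 0, 0.002, 0])

```text
time: 14.92
tool_pos: [0.6083, -0.1037, 0.0507]
tcp_rot: [2.296, 2.144, 0.0]
wrist_force: [-0.4, -1.4, 0.6]
width: 0.718
grip_force: 21.9
```

Call:
step_arm(series=[0, 0, 0.001, 0, 0, 0, 0.001, 0])

```text
time: 15.18
tool_pos: [0.6083, -0.1036, 0.0497]
tcp_rot: [2.296, 2.144, 0.0]
wrist_force: [0.5, -1.1, -1.0]
width: 0.716
grip_force: 21.9
```

Call:
step_arm(series=[0, 0, 0.001, 0, 0, 0, 0.001, 0])

```text
time: 15.42
tool_pos: [0.6082, -0.1036, 0.0487]
tcp_rot: [2.296, 2.144, 0.0]
wrist_force: [0.8, -0.4, -0.2]
width: 0.72
grip_force: 21.9
```

Call:
step_arm(series=[0, 0, 0.001, 0, 0, 0, 0.001, 0])

```text
time: 15.68
tool_pos: [0.6082, -0.1036, 0.0476]
tcp_rot: [2.296, 2.145, 0.0]
wrist_force: [0.2, -1.6, -0.0]
width: 0.717
grip_force: 21.9
```

Call:
step_arm(series=[0, 0, 0.001, 0, 0, 0, 0.001, 0])

```text
time: 15.92
tool_pos: [0.6081, -0.1036, 0.0466]
tcp_rot: [2.296, 2.145, 0.0]
wrist_force: [0.1, -1.8, -0.0]
width: 0.72
grip_force: 21.9
```

Call:
step_arm(series=[0, 0, 0.001, 0, 0, 0, 0.001, 0])

```text
time: 16.18
tool_pos: [0.6082, -0.1036, 0.0459]
tcp_rot: [2.296, 2.145, -0.0]
wrist_force: [-0.4, -0.9, 1.7]
width: 0.719
grip_force: 22.1
```

```bash
cat > lie.py <<'E'
from fit import *
# lying jar: axis along unit -y with tilt; params: y of middle (drawer), z of middle, tilt(lid up +), x, yaw
ux=np.array([.9977,-.068,0]);uy=np.array([.068,.9977,0]);O=np.array([.618,-.0255,.03])
def body(v):
    x,y,z,t,a=v; a0=-uy*np.cos(a)+ux*np.sin(a); e=a0*np.cos(t)+np.array([0,0,np.sin(t)]); w=np.cross(e,[0,0,1]); w/=np.linalg.norm(w); n=np.cross(w,e)
    c=O+x*ux+y*uy+[0,0,z]
    return [c+e*s+w*i*.036+n*j*.036 for s in(-.075,.035) for i in(-1,1) for j in(-1,1)]
def run(ps,off=0):
    G=[];W=[]
    for p in ps:
        g=green(p['image']); ok=hull(p,body([-.005,-.017+off,.045,0,0]),g.shape)>.5
        reg=cv2.dilate(ok.astype(np.uint8),np.ones((41,41)))>0
        l,n=cv2.connectedComponents(((g>0)&reg).astype(np.uint8))
        G.append(((g>0)&reg).astype(float)); 
    f=lambda v:sum(np.abs(hull(p,body(v),g.shape)-g)[:, :].sum()/g.sum() for p,g in zip(ps,G))+200*((v[0]+.005)**2)
    v0=np.array([-.005,-.017,.045,.01,0]); r=minimize(f,v0,method='Nelder-Mead',options=dict(initial_simplex=np.vstack([v0]+[v0+np.eye(5)[i]*s for i,s in enumerate([.006,.008,.006,.06,.06])]),maxiter=600,xatol=1e-4,fatol=1e-4))
    return r
E
python3 - <<'E'
from lie import *
r=run([cam('scene')]); print(np.round(r.x,4),r.fun)
E
```

```text
[-0.004  -0.014   0.0453 -0.0685 -0.0415] 0.1294129899372578
```

Call:
step_arm(series=[0, 0, 0.001, 0, 0, 0, 0.001, 0])

```text
time: 16.48
tool_pos: [0.6088, -0.1037, 0.0458]
tcp_rot: [2.295, 2.144, 0.001]
wrist_force: [-1.4, -1.2, 7.0]
width: 0.721
grip_force: 22.4
```

Call:
step_arm(series=[0, 0, 0.001, 0, 0, 0, 0.001, 0])

```text
time: 16.73
tool_pos: [0.6094, -0.1038, 0.0456]
tcp_rot: [2.294, 2.143, 0.002]
wrist_force: [-2.3, -0.1, 9.3]
width: 0.722
grip_force: 22.7
```

Firm contact: the jar is down. I'll relax the push, then open slightly.

Call:
step_arm(series=[0, 0, -0.001, 0, 0, 0, -0.0015, 0])

```text
time: 16.98
tool_pos: [0.6092, -0.1037, 0.0459]
tcp_rot: [2.295, 2.143, 0.002]
wrist_force: [1.9, -1.0, 2.3]
width: 0.715
grip_force: 22.2
```

Call:
step_arm(series=[0, 0, 0, 0, 0, 0, 0, 0, 0, 0, 0, 0], gripper=0.9)

```text
time: 17.35
tool_pos: [0.6075, -0.1034, 0.0445]
tcp_rot: [-2.295, -2.144, 0.001]
wrist_force: [-0.5, 0.4, 0.2]
width: 0.899
grip_force: 0.0
```

```bash
python3 - <<'E'
from lie import *
c=cam('scene');r=run([c]); print(np.round(r.x,4),r.fun); s=cam('side')
for p in(c,s):
  for l in('jar_mid','jar_lid','jar'): print(l,[(np.round(a['point']),round(a['score'],2)) for a in viewer.spot_point(p,l)[:1]])
print(monitor.read_state()['wrist_force'])
E
```

```text
[-0.0045 -0.0123  0.0417  0.0068  0.0143] 0.13715566246980856
jar_mid [(array([271., 243.]), 0.66)]
jar_lid [(array([239., 245.]), 0.96)]
jar [(array([307., 245.]), 0.61)]
jar_mid [(array([360., 244.]), 0.96)]
jar_lid [(array([360., 265.]), 0.9)]
jar [(array([356., 224.]), 0.95)]
[ 0.42938394 -0.35417369 -0.09361569]
```

The jar is flat. The fit gives its middle 42 mm above the floor and 12 mm off the drawer's middle, with tilt and yaw near zero. I'll retract straight up.

Call:
step_arm(series=[0, 0, -0.03, 0, 0, 0, -0.08, 0, 0, 0, -0.14, 0, 0, 0, -0.17, 0, 0, 0, -0.17, 0])

```text
time: 18.38
tool_pos: [0.6105, -0.1041, 0.2195]
tcp_rot: [2.291, 2.14, 0.007]
wrist_force: [-0.0, 0.2, 0.1]
width: 0.902
grip_force: 0.0
```

```bash
python3 - <<'E'
from lie import *
c=cam('scene'); s=cam('side'); r=run([c,s]); print(np.round(r.x,4),r.fun); r=run([c]); print(np.round(r.x,4),r.fun);w=cam('wrist');save(w,'w7')
for l in('jar_mid','jar_lid','jar'):
    a=[(p,viewer.spot_point(p,l)) for p in(c,s)]; print(l,np.round(tri([(p,v[0]['point']) for p,v in a if v]),3))
a=viewer.spot_point(c,'front_top')[0]['point']; print(onz(c,a,.118), onz(s,viewer.spot_point(s,'front_top')[0]['point'],.118))
f=np.array([.470,-.0145,0]); mv(f-ux*.05+[0,0,.21],-.068-np.pi/2)
mv(f-ux*.05+[0,0,.085],-.068-np.pi/2)
E
```

```text
[-0.0058 -0.0115  0.0442  0.0602 -0.0524] 0.5735840430110354
[-0.0046 -0.0121  0.0422  0.0153 -0.0048] 0.1320829636961253
jar_mid [ 0.611 -0.03   0.072]
jar_lid [ 0.603 -0.097  0.067]
jar [0.621 0.035 0.076]
[ 0.46645951 -0.00837037  0.118     ] [ 0.46934502 -0.00685839  0.118     ]
shift [ 0.0795 -0.1936  0.0047] turn 1.571 q6 -0.141
shift [ 0.0794 -0.1935  0.1297] turn 1.571 q6 -0.141
```

View pics/w7.png

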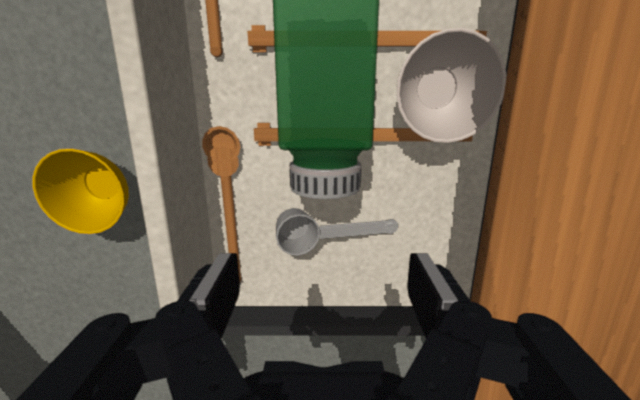

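The wrist view shows the jar flat across both slats, clear of the bowl at (450,85) and the scoop at (300,232). Moving in front of the drawer with the fingers shut.

Call:
step_arm(series=[0.08, -0.195, 0, 1.57, 0.08, -0.195, 0, 1.57, 0.08, -0.195, 0, 1.57, 0.08, -0.195, 0, 1.57, 0.08, -0.195, 0, 1.57, 0.08, -0.195, 0, 1.57, 0.08, -0.195, 0, 1.57, 0.08, -0.195, 0, 1.57], gripper=0, newtons=50)

```text
time: 19.92
tool_pos: [0.419, -0.0105, 0.2153]
tcp_rot: [3.142, -0.005, 0.001]
wrist_force: [-0.8, -0.4, 0.6]
width: -0.001
grip_force: 0.0
```

```bash
python3 - <<'E'
from lie import *
s=monitor.read_state();print(np.round(s['tool_pos'],3),s['width'])
f=np.array([.470,-.0145,0]); mv(f-ux*.05+[0,0,.085],-.068-np.pi/2)
E
```

```text
[ 0.419 -0.01   0.215] -0.0007972994974569055
shift [0.001  0.0006 0.1303] turn 0.065 q6 1.49
```

Call:
step_arm(series=[0, 0, 0.05, 0.065, 0, 0, 0.1, 0.065, 0, 0, 0.13, 0.065, 0, 0, 0.13, 0.065])

```text
time: 20.42
tool_pos: [0.4163, -0.0103, 0.0828]
tcp_rot: [-3.14, 0.098, 0.01]
wrist_force: [-0.2, -0.8, 0.7]
width: -0.002
grip_force: 0.0
```

Call:
step_arm(series=[0.006, 0, 0, 0, 0.014, 0, 0, 0, 0.022, 0, 0, 0, 0.03, 0, 0, 0, 0.034, 0, 0, 0, 0.038, 0, 0, 0, 0.042, 0, 0, 0, 0.046, 0, 0, 0])

```text
time: 21.42
tool_pos: [0.4642, -0.0133, 0.0849]
tcp_rot: [-3.14, 0.098, 0.003]
wrist_force: [-1.9, -0.3, 1.5]
width: -0.004
grip_force: 1.4
```

Call:
step_arm(series=[0.004, 0, 0, 0, 0.008, 0, 0, 0, 0.012, 0, 0, 0, 0.017, 0, 0, 0, 0.022, 0, 0, 0, 0.027, 0, 0, 0, 0.032, 0, 0, 0, 0.037, 0, 0, 0])

```text
time: 22.42
tool_pos: [0.5021, -0.0157, 0.085]
tcp_rot: [3.14, -0.098, -0.001]
wrist_force: [-2.9, -1.6, -1.2]
width: 0.001
grip_force: 1.3
```

Call:
step_arm(series=[0.006, 0, 0, 0, 0.012, 0, 0, 0, 0.018, 0, 0, 0, 0.024, 0, 0, 0, 0.03, 0, 0, 0, 0.036, 0, 0, 0, 0.042, 0, 0, 0, 0.048, 0, 0, 0])

```text
time: 23.42
tool_pos: [0.5502, -0.0187, 0.0852]
tcp_rot: [3.14, -0.098, 0.0]
wrist_force: [-3.2, -3.0, -2.3]
width: 0.004
grip_force: 1.4
```

Call:
step_arm(series=[0.006, 0, 0, 0, 0.012, 0, 0, 0, 0.018, 0, 0, 0, 0.024, 0, 0, 0, 0.03, 0, 0, 0, 0.036, 0, 0, 0, 0.042, 0, 0, 0, 0.048, 0, 0, 0])

```text
time: 24.42
tool_pos: [0.5982, -0.0217, 0.0853]
tcp_rot: [3.14, -0.098, 0.0]
wrist_force: [-3.4, -2.8, 0.6]
width: 0.002
grip_force: 1.4
```

Call:
step_arm(series=[0.006, 0, 0, 0, 0.012, 0, 0, 0, 0.018, 0, 0, 0, 0.024, 0, 0, 0, 0.03, 0, 0, 0, 0.036, 0, 0, 0, 0.042, 0, 0, 0, 0.047, 0, 0, 0])

```text
time: 25.42
tool_pos: [0.6451, -0.0246, 0.0852]
tcp_rot: [-3.14, 0.098, -0.0]
wrist_force: [-2.5, -1.4, 0.7]
width: -0.001
grip_force: 1.3
```

```bash
python3 - <<'E'
from lie import *
s=monitor.read_state();X=s['tool_pos'];print(np.round(X,4),s['wrist_force'])
c=cam('scene'); print([ (l,[(np.round(a['point']),round(a['score'],2),np.round(onz(c,a['point'],z),3)) for a in viewer.spot_point(c,l)[:2]]) for l,z in(('front_top',.118),('unit',0),('jar_mid',.073))])
E
```

```text
[ 0.6451 -0.0246  0.0852] [-2.45056967 -1.38038026  0.68581494]
[('front_top', [(array([272., 248.]), 0.73, array([ 0.649, -0.025,  0.118]))]), ('unit', [(array([273., 309.]), 0.74, array([ 0.726, -0.03 ,  0.   ]))]), ('jar_mid', [])]
```

Call:
step_arm(series=[0.006, 0, 0, 0, 0.012, 0, 0, 0, 0.018, 0, 0, 0, 0.023, 0, 0, 0, 0.028, 0, 0, 0, 0.032, 0, 0, 0, 0.036, 0, 0, 0, 0.04, 0, 0, 0])

```text
time: 26.62
tool_pos: [0.6847, -0.027, 0.0851]
tcp_rot: [-3.14, 0.098, 0.0]
wrist_force: [-2.7, 1.9, 1.1]
width: 0.0
grip_force: 1.2
```

Call:
step_arm(series=[0.003, 0, 0, 0, 0.006, 0, 0, 0, 0.009, 0, 0, 0, 0.012, 0, 0, 0])

```text
time: 27.12
tool_pos: [0.6931, -0.0276, 0.0851]
tcp_rot: [-3.14, 0.097, 0.013]
wrist_force: [-17.5, 1.5, 12.1]
width: 0.001
grip_force: 8.7
```

Call:
step_arm(series=[0.003, 0, 0, 0, 0.006, 0, 0, 0])

```text
time: 27.38
tool_pos: [0.6988, -0.028, 0.0851]
tcp_rot: [-3.14, 0.098, 0.013]
wrist_force: [-11.6, 2.3, 7.2]
width: 0.005
grip_force: 6.1
```

Call:
step_arm(series=[0.003, 0, 0, 0, 0.005, 0, 0, 0])

```text
time: 27.62
tool_pos: [0.7054, -0.0285, 0.0851]
tcp_rot: [3.14, -0.098, -0.008]
wrist_force: [-12.1, 0.9, 6.4]
width: -0.001
grip_force: 6.4
```

Call:
step_arm(series=[0.002, 0, 0, 0, 0.004, 0, 0, 0])

```text
time: 27.88
tool_pos: [0.7052, -0.0284, 0.0851]
tcp_rot: [-3.14, 0.097, 0.022]
wrist_force: [-25.2, 2.5, 15.9]
width: -0.003
grip_force: 12.7
```

It has hit the end stop, so the drawer is home. Backing off and checking that it stays.

Call:
step_arm(series=[-0.005, 0, 0, 0, -0.01, 0, 0, 0, -0.02, 0, 0, 0, -0.05, 0, 0, 0, -0.1, 0, 0, 0, -0.1, 0, 0, 0])

```text
time: 28.62
tool_pos: [0.6062, -0.0222, 0.0832]
tcp_rot: [-3.14, 0.098, 0.009]
wrist_force: [0.1, 0.6, -1.1]
width: -0.005
grip_force: 0.0
```

```bash
python3 - <<'E'
from lie import *
s=monitor.read_state();print(np.round(s['tool_pos'],4),s['wrist_force'])
for n in('side','scene'):
    c=cam(n);save(c,'e'+n); print(n,[(np.round(a['point']),round(a['score'],2),np.round(onz(c,a['point'],.118),3)) for a in viewer.spot_point(c,'front_top')[:2]],[np.round(proj(c,np.array([x,-.032,.118]))) for x in(.715,.73)])
c=cam('wrist'); print('wrist',[(np.round(a['point']),round(a['score'],2),np.round(onz(c,a['point'],.118),4)) for a in viewer.spot_point(c,'front_top')[:2]])
im=c['image']; P=[proj(c,O*[1,1,0]+ux*d+uy*.1+[0,0,.118]) for d in np.arange(.07,.14,.003)]
print([(round(d,3),im[int(b[1]),int(b[0])].tolist()) for d,b in zip(np.arange(.07,.14,.003),P) if 0<=b[0]<640 and 0<=b[1]<400])
E
```

```text
[ 0.6062 -0.0222  0.0832] [ 0.07700038  0.61262492 -1.12511163]
side [(array([401., 227.]), 0.75, array([ 0.714, -0.029,  0.118]))] [array([402., 228.]), array([408., 228.])]
scene [(array([268., 275.]), 0.97, array([ 0.71 , -0.03 ,  0.118]))] [array([267., 278.]), array([267., 285.])]
wrist [(array([324.,   4.]), 0.74, array([ 0.7151, -0.0298,  0.118 ]))]
[(np.float64(0.07), [124, 125, 115]), (np.float64(0.073), [125, 124, 116]), (np.float64(0.076), [116, 116, 107]), (np.float64(0.079), [128, 128, 118]), (np.float64(0.082), [124, 125, 117]), (np.float64(0.085), [122, 122, 112])]
```

Call:
step_arm(series=[0.05, 0, 0, 0, 0.08, 0, 0, 0, 0.09, 0, 0, 0, 0.096, 0, 0, 0, 0.096, 0, 0, 0])

```text
time: 29.55
tool_pos: [0.7053, -0.0284, 0.0848]
tcp_rot: [3.14, -0.098, -0.008]
wrist_force: [-3.9, -1.1, 3.6]
width: 0.003
grip_force: 2.1
```

Call:
step_arm(series=[-0.02, 0, 0, 0, -0.06, 0, 0, 0, -0.1, 0, 0, 0, -0.1, 0, 0, 0])

```text
time: 30.05
tool_pos: [0.6031, -0.0219, 0.084]
tcp_rot: [-3.14, 0.098, 0.008]
wrist_force: [0.6, 0.1, -0.4]
width: 0.001
grip_force: 0.0
```

Touching the front again gave contact only at 0.705, the same place as the end stop, so the latch has caught.

```bash
python3 -c "
from h import *
print(job.finish_job())"
```

```text
the job is handed in; nothing more can be done
None
```

The jar was eased down and lies flat across both slats, the drawer is pressed in and latched, and I handed the job in at about 30 s; no verdict came back.

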